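# Block up the gaps in an instrument tray

### The job

The grey two-bay tray on the lab bench is going on a trolley, and the two instrument units in it can still slide. Stand the wooden block that fits in the empty gap beside each unit, the thick one in the wide gap and the thin one in the narrow gap, upright and all the way down on the tray floor. Lower them in rather than dropping them, and leave the units where they are.

Things in the scene. Friction and masses are not known exactly. Their poses are not given: they have to be found in the camera images.
- thick_block: plain wooden block, 56 mm (its x) by 90 mm (its y), 85 mm tall (z), 0.3 kg, standing upright on the bench. Origin: centre of its underside. For the wide gap. Two more wooden blocks of the same height stand among these and are not needed: one 34 by 135 mm (too long for the tray's bays), one 34 by 45 mm (too short to fill a gap). The four stand in any order.
- thin_block: plain wooden block, 34 mm (its x) by 90 mm (its y), 85 mm tall (z), 0.2 kg, standing upright on the bench. Origin: centre of its underside. For the narrow gap. A block's y goes along its gap's y, either way round; both blocks then stand 45 mm above the tray's walls and units.
- wide_gap (a point): centre of a gap, on the tray floor, 8 mm above the bench; 70 to 72 mm across (point x), 110 mm long (y), z up. It lies on the robot's side of the shorter unit (80 mm, white, small metal fins on top). Tray: grey, fixed, 168 by 244 mm outside, two bays of 152 by 110 mm, walls and divider 8 mm thick, tops 45 mm above the bench.
- narrow_gap (a point): centre of the gap in the other bay, on the tray floor, 8 mm above the bench; 48 to 50 mm across (point x), 110 mm long (y), z up. It lies on the robot's side of the longer unit (102 mm, white, black panel and knobs on top). Units: loose, 0.7 to 0.8 kg, 106 mm wide, tops up to 48 mm above the bench; either may be in either bay.
Things that resemble listed ones, but are neither listed nor needed, are in the scene too. What is shaped like the thick_block but turquoise is not meant.

How it is judged:
By the outcome, as a careful person would: the job done as asked, in the order asked, and still so for the second after the job is handed in, with the robot touching nothing.
It also fails if it takes over 54 s, if anything falls off the work surface, if the arm or the gripper's body presses on something with over 40 N, if the wrist force passes 120 N, or if a joint passes its speed limit or range.

### The arm

A 7-joint arm with a two-finger parallel gripper is mounted at the origin on the work surface. World frame = base frame: x ahead of the robot, y to its left, z up, the work surface at z = 0. Lengths are in m, angles in rad, forces in N, time in s.
With the tool pointing down it reaches from about 0.4 to 0.85 m from the base axis. Payload 4.5 kg.
Tool frame: the origin (TCP) lies at the very end of the fingers, on their centre line; the grasp point (between the pads) lies 19 mm behind it; z points along the fingers, y is the direction in which the jaws open and shut (so a half turn about z gives the same grasp; the last joint's range is limited). The gripper opens to 85 mm and grips with 20 to 120 N. Pads are 22 mm wide; open, the fingers measure 114 mm over their backs; the gripper's body (76 mm by 85 mm) begins 54 mm behind the grasp point. The pads swing forward as they close: fully open they stand 13 mm farther back than shut.
Start: joints at [-1.072, 0.689, -0.195, 1.565, 0.157, 0.902, -0.215], TCP at [0.28, 0.559, 0.231] pointing down, gripper open.
Joint ranges: [-3.01, 3.01], [-0.46, 2.08], [-1.47, 1.51], [0.13, 2.56], [-1, 4.14], [0.04, 2.09], [-2.66, 2.66]. Speed limits (rad/s): [2.57, 2.57, 3.14, 3.14, 3.14, 3.14, 3.14].

### API

Orientations are given as a rotation vector (axis times angle).
In Python, from cell import * gives the robot as it stands.
- The arm moves only by the shell command python3 -m handwheel 'ROWS' [FORCE]. ROWS is JSON, a list of rows, each a list of 5 numbers: the shift along the tool's x, y, z in mm, then the turn about the tool's z in rad, then the finger opening in mm, from 0 to 85.4. A call has 1 to 5 rows; each row shifts and turns the pose as measured when the row begins, along the tool's axes as they then stand; what a row does not reach is not made up. A row lasts 1/10 s, in which the tool goes at most 50 mm and 8.59 degrees, less where a joint would pass 70% of its speed; a pose out of reach is approached as far as the arm can. A call with a gripper value outside its range is refused whole. The fingers move at their own pace and stop on an object; FORCE is the grip in N (left out, the last holds). Time passes only in rows, so rows that do not move let the fingers close. It gives the time, the measured TCP pose, the force and the opening at its end, in the units of the state.
- state(): the state, without advancing time (a new reading comes with each control period).
- get_image(name): name is "scene" or "top" or "wrist"; returns the picture (384x512x3 uint8, red, green, blue); there is no depth.
- calibration(name): a dict with "fx", "fy", "cx", "cy" (pixels), "R" (3x3) and "t" (3): a world point X has camera coordinates R X + t. Camera axes: x right, y down, z forward; pixel columns grow to the right and rows downward; lengths in m; the calibration is good to about 2 mm. A picture is of the moment at which its call begins: read the wrist's pose just before it. calibration takes no time and is no camera call; for the wrist camera it gives the pose at the moment of the call.
- hand_in(): hands the job in, once; it reports no verdict.
The state is a dict: "clock": time; "joint_pos": joint angles; "joint_velocities": joint speeds; "joint_torque": joint torques, N m; "position": TCP position; "orientation": TCP orientation; "contact_force": force on the tool from outside, world axes, zero at the start; "wrist_torque": the same for the moment, N m; "grip_width": opening from 0.0 (shut) to 1.0 (fully open).
Only numpy, scipy, OpenCV 4.12 (cv2) and the standard library are available. Lean on these libraries where they do the work, as an engineer would, in place of code of your own. Each camera call takes 0.05 s, during which the arm holds its last target.

## Working session

There is one attempt and no reset: what is moved stays moved. The work goes in short steps, Python scripts to look and compute and a shell command to move; the robot and the scene stay as the last step left them, time stands still between calls to the robot, and variables do not carry over. Pictures are saved under pics/ and viewed, and the job is handed in when it is done.

```bash
ls; mkdir -p pics; python3 - <<'E'
from cell import *
import cv2
s=state();print(s)
for n in("scene","top","wrist"):
    c=calibration(n);print(n,c)
    cv2.imwrite(f"pics/{n}0.png",cv2.cvtColor(get_image(n),cv2.COLOR_RGB2BGR))
E
```

```text
pics
{'clock': 0.0, 'joint_pos': array([-1.07216687,  0.68999997, -0.19456864,  1.56638643,  0.15732992,
        0.90248711, -0.21512442]), 'joint_velocities': array([-0.0023016 ,  0.00039536, -0.00156679,  0.00119022, -0.00063201,
       -0.00123252, -0.0002751 ]), 'joint_torque': array([ 7.98919450e-05, -5.39607739e+01, -1.26668271e+00, -1.58546251e+01,
        8.95668869e-03,  9.38535668e-03, -3.07796165e-05]), 'position': array([0.27989493, 0.55807579, 0.23046417]), 'orientation': array([-7.23332128e-01, -3.05686569e+00,  2.91473891e-03]), 'contact_force': array([ 0.22647761, -0.00218353, -0.18313104]), 'wrist_torque': array([-0.07233949, -0.01857642,  0.00207088]), 'grip_width': 1.0012910916613353}
scene {'fx': 347.7422208047113, 'fy': 347.7422208047113, 'cx': 258.8962172649418, 'cy': 192.62354260834684, 'R': array([[ 0.68812528,  0.72552071, -0.0101639 ],
       [ 0.40779038, -0.39828201, -0.82163157],
       [-0.60015882,  0.56124072, -0.56992829]]), 't': array([-0.26334115, -0.17585083,  1.26059204])}
top {'fx': 396.51982365811824, 'fy': 396.51982365811824, 'cx': 256.4533283883908, 'cy': 197.05566800092168, 'R': array([[ 0.05165278, -0.99866246, -0.00229599],
       [-0.97547546, -0.04996067, -0.21436313],
       [ 0.21396171,  0.01331213, -0.97675134]]), 't': array([-0.05787316,  0.43603335,  0.83633092])}
wrist {'fx': 323.76832641500215, 'fy': 323.76832641500215, 'cx': 256.9540795367996, 'cy': 190.20519529779352, 'R': array([[ 0.44836804,  0.89384767, -0.00156175],
       [ 0.85924497, -0.43052802,  0.27630364],
       [ 0.24630099, -0.12522765, -0.96106912]]), 't': array([-0.62470892, -0.0356738 ,  0.3792301 ])}
```

View pics/scene0.png

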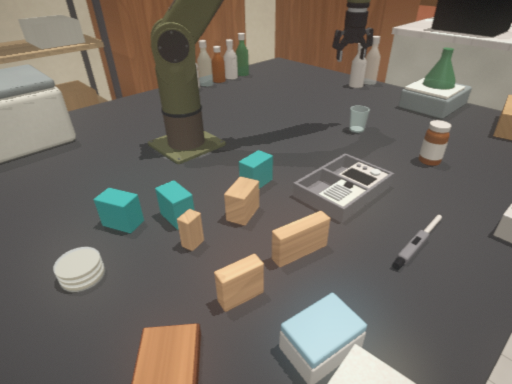

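View pics/top0.png

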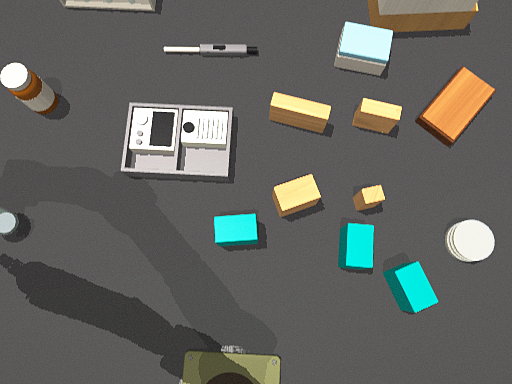

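View pics/wrist0.png

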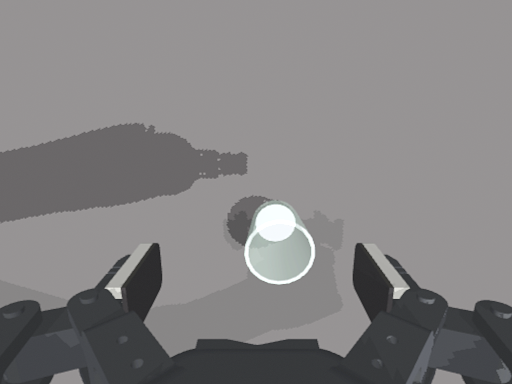

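The top view shows these candidates for the blocks:
- Wood at (300,112) is the long 135 mm block, not needed.
- Wood at (377,115) is probably the thin block.
- Wood at (297,195) is probably the thick block.
- Wood at (369,197) is the short 45 mm block, not needed.
- The turquoise blocks at (236,229), (358,246) and (411,287) are decoys.
- The orange board at (456,105) is also not needed.

The tray is at (178,140). The short finned unit is in the right bay (wide gap near 205,163) and the long panel unit is in the left bay (narrow gap near 150,165). Next I'll measure them.

```bash
cat > h.py <<'E'
import numpy as np,cv2
def ray(c,uv,z):
    R=np.array(c["R"]);t=np.array(c["t"]);C=-R.T@t
    uv=np.atleast_2d(uv).astype(float)
    d=np.c_[(uv[:,0]-c["cx"])/c["fx"],(uv[:,1]-c["cy"])/c["fy"],np.ones(len(uv))]@R
    return C+d*((z-C[2])/d[:,2])[:,None]
def proj(c,X):
    p=np.atleast_2d(X)@np.array(c["R"]).T+c["t"]
    return np.c_[p[:,0]/p[:,2]*c["fx"]+c["cx"],p[:,1]/p[:,2]*c["fy"]+c["cy"]]
E
python3 - <<'E'
from cell import *
from h import *
im=cv2.imread("pics/top0.png");c=calibration("top")
a=im[85:225,255:415];b=im[95:185,115:240]
cv2.imwrite("pics/ca.png",cv2.resize(a,None,fx=5,fy=5,interpolation=cv2.INTER_NEAREST)[:600])
cv2.imwrite("pics/cb.png",cv2.resize(b,None,fx=6,fy=6,interpolation=cv2.INTER_NEAREST))
hsv=cv2.cvtColor(im,cv2.COLOR_BGR2HSV)
for p in [(300,105),(300,125),(378,108),(375,125),(297,190),(300,205)]: print(p,hsv[p[1],p[0]])
print("camC",-np.array(c["R"]).T@c["t"])
m=((hsv[...,0]>8)&(hsv[...,0]<30)&(hsv[...,1]>60)&(hsv[...,2]>215)).astype(np.uint8)
cs,_=cv2.findContours(m,cv2.RETR_EXTERNAL,cv2.CHAIN_APPROX_NONE)
for k in cs:
    if cv2.contourArea(k)<100: continue
    P=ray(c,k[:,0],0.085)[:,:2]
    r=cv2.minAreaRect((P*1000).astype(np.float32)); print(k.mean((0,1)),np.round(r[0],1),np.round(r[1],1),round(r[2],1))
E
```

```text
(300, 105) [ 27  88 254]
(300, 125) [ 16 146 124]
(378, 108) [ 28  78 254]
(375, 125) [ 17 135 142]
(297, 190) [ 23 104 254]
(300, 205) [ 16 142 104]
camC [ 0.24938635 -0.04714458  0.91022394]
[372.8        193.48571429] [ 450.  -283.3] [34.4 43.5] 17.0
[296.78740157 192.01574803] [ 446.2 -121.2] [56.2 89. ] 22.7
[380.43518519 108.31481481] [ 646.9 -303.3] [88.1 34.2] 78.7
[298.31380753 106.9539749 ] [ 645.7 -123.1] [133.1  34.2] 77.7
[458.34591195 102.79245283] [ 671.5 -477.8] [ 85.2 160.1] 51.5
```

View pics/ca.png

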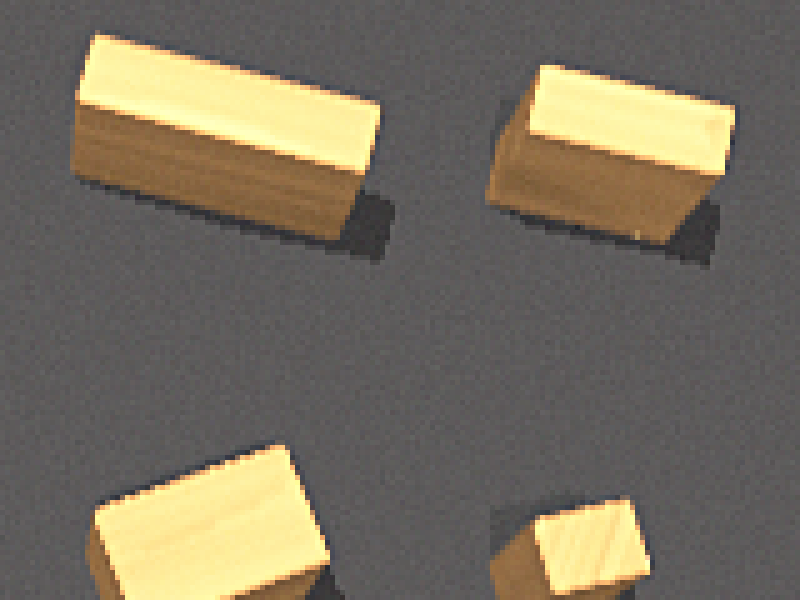

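View pics/cb.png

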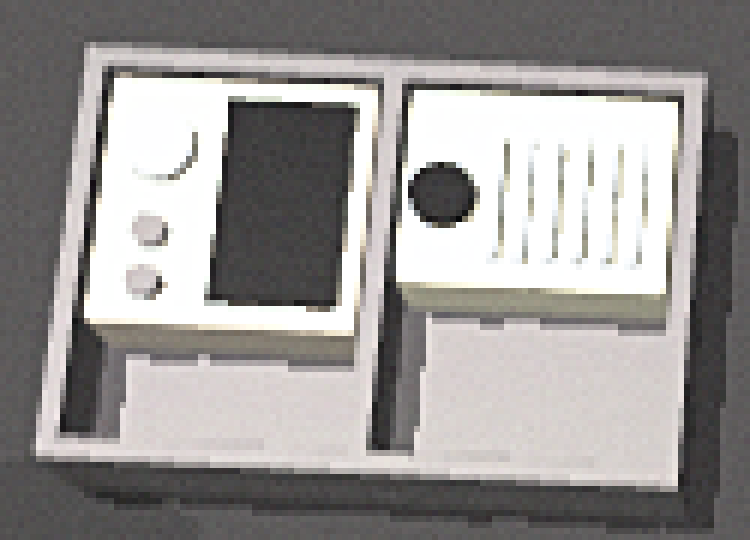

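```bash
python3 - <<'E'
from cell import *
from h import *
c=calibration("top")
o=np.array([115,95])
f=lambda p:np.array(p)/6+o-0.5
T=ray(c,f([(90,43),(708,74),(678,489),(37,455)]),0.045)[:,:2]*1000
print(T.round(1));print([round(np.linalg.norm(T[i]-T[(i+1)%4]),1) for i in range(4)],T.mean(0))
for i,j in[(0,1),(3,2),(0,3),(1,2)]:
    d=T[j]-T[i];print(round(np.degrees(np.arctan2(d[1],d[0])),2))
# inner wall robot side: z .045 inner edge ; unit front top edges z .048
U=ray(c,f([(85,322),(353,335),(398,285),(668,295)]),0.047)[:,:2]*1000;print("units",U.round(1))
W=ray(c,f([(60,437),(365,455),(370,452),(680,468)]),0.045)[:,:2]*1000;print("wall inner",W.round(1))
s=cv2.imread("pics/scene0.png")
cv2.imwrite("pics/cs.png",cv2.resize(s[150:220,280:410],None,fx=6,fy=6,interpolation=cv2.INTER_CUBIC))
cv2.imwrite("pics/cs2.png",cv2.resize(s[170:320,170:340],None,fx=4,fy=4,interpolation=cv2.INTER_CUBIC))
# yaw of tool
from scipy.spatial.transform import Rotation as Ro
st=state();print(Ro.from_rotvec(st["orientation"]).as_matrix().round(3))
E
```

```text
[[653.8 275.8]
 [653.   32.1]
 [484.2  32.5]
 [485.2 275.6]]
[np.float64(243.7), np.float64(168.7), np.float64(243.1), np.float64(168.6)] [569.04211143 154.02107881]
-90.19
-90.22
-179.93
179.86
units [[538.1 263.1]
 [538.1 160.3]
 [559.  145. ]
 [560.3  41.4]]
wall inner [[492.7 267.8]
 [491.5 151.6]
 [492.8 149.9]
 [492.5  32.3]]
[[-0.894  0.448 -0.001]
 [ 0.448  0.894 -0.001]
 [-0.    -0.001 -1.   ]]
```

View pics/cs2.png

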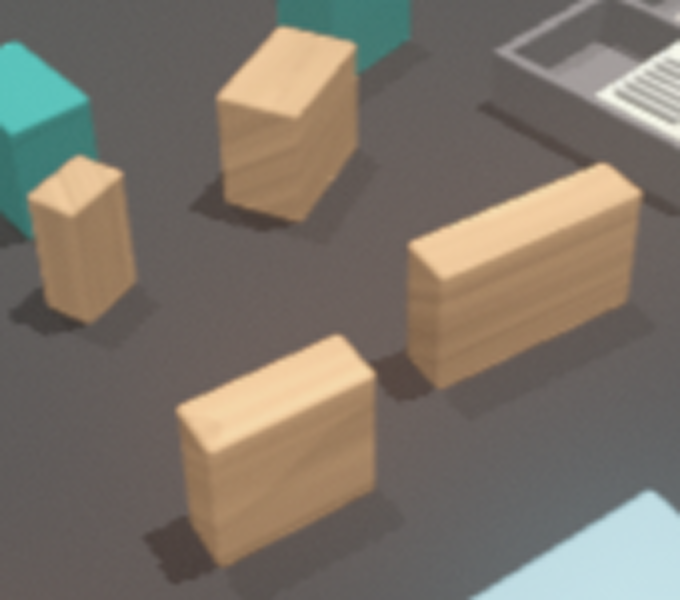

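View pics/cs.png

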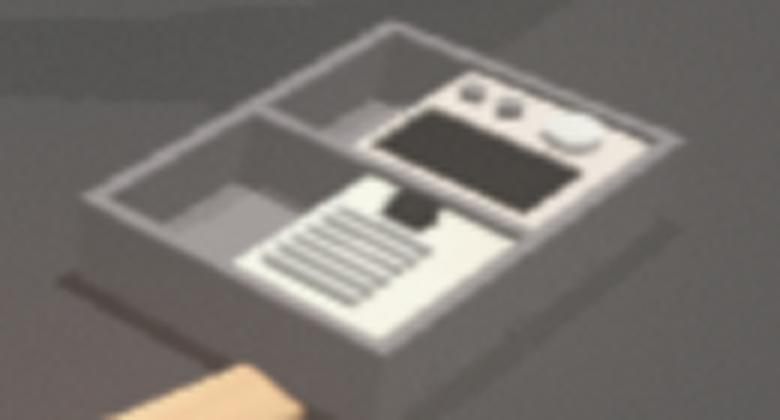

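The crop confirms the choices. The 56x90 wooden block at crop (290,120), top view (297,195), is the thick one. The 34x90 block at crop (280,450), top view (380,108), is the thin one. The tray is square to the world and centred at (0.569, 0.154), with both gaps on the near side. I'll start the approach.

```bash
cat > go.py <<'E'
import sys,numpy as np
from cell import *
from scipy.spatial.transform import Rotation as Ro
def delta(x,y,z,yaw):
    s=state();R=Ro.from_rotvec(s["orientation"]).as_matrix()
    d=R.T@(np.array([x,y,z])-s["position"])*1000
    a=np.degrees(np.arctan2(R[1,1],R[0,1]));e=(yaw-a+90)%180-90
    print("t",round(s["clock"],2),"pos",s["position"].round(4),"yaw",a.round(2),"tilt",R[:,2].round(3),"delta mm",d.round(1),"turn",round(-np.radians(e),3),"F",s["contact_force"].round(1),"grip",round(s["grip_width"]*85.4,1),"q7",s["joint_pos"][6].round(2))
if __name__=="__main__": delta(*map(float,sys.argv[1:5]))
E
python3 -m handwheel '[[0,0,0,0.142,85],[0,0,0,0.142,85],[0,0,0,0.142,85],[0,0,0,0.142,85],[0,0,0,0.142,85]]'
python3 go.py 0.446 -0.121 0.2 22.7
```

```text
clock: 0.65
position: [0.2795, 0.5567, 0.2287]
orientation: [-1.776, -2.591, 0.009]
contact_force: [-0.9, -0.1, 0.3]
grip_width: 0.994
t 0.65 pos [0.2795 0.5567 0.2287] yaw 21.14 tilt [-0.003 -0.005 -1.   ] delta mm [-692.   -89.    31.4] turn -0.027 F [-0.9 -0.1  0.3] grip 84.8 q7 -0.8
```

```bash

python3 -m handwheel '[[-40,-5,0,0,85],[-46,-6,0,0,85],[-46,-6,0,0,85],[-46,-6,0,0,85],[-46,-6,0,0,85]]' >/dev/null
python3 -m handwheel '[[-46,-6,0,0,85],[-46,-6,0,0,85],[-46,-6,0,0,85],[-46,-6,0,0,85],[-46,-6,0,0,85]]' >/dev/null
python3 go.py 0.446 -0.121 0.2 22.7
```

```text
t 1.65 pos [0.3884 0.1051 0.2264] yaw 21.92 tilt [-0.004  0.001 -1.   ] delta mm [-231.3  -30.9   26. ] turn -0.014 F [ 1.7 -0.3 -0.2] grip 85.1 q7 -0.05
```

```bash

python3 -m handwheel '[[-46,-6,0,0,85],[-46,-6,0,0,85],[-46,-6,0,0,85],[-46,-6,0,0,85],[-35,-5,0,-0.014,85]]' >/dev/null
python3 -m handwheel '[[0,0,0,0,85]]' >/dev/null
python3 go.py 0.446 -0.121 0.15 22.7
python3 - <<'E'
from cell import *
from h import *
c=calibration("wrist");im=cv2.cvtColor(get_image("wrist"),cv2.COLOR_RGB2BGR)
cv2.imwrite("pics/w1.png",im)
hsv=cv2.cvtColor(im,cv2.COLOR_BGR2HSV)
print(hsv[150:300:25,256])
a=np.radians(22.7);u=np.array([np.cos(a),np.sin(a)]);v=np.array([-u[1],u[0]])
P=[[*(np.array([.446,-.121])+sx*.028*u+sy*.045*v),.085] for sx,sy in[(1,1),(1,-1),(-1,-1),(-1,1)]]
print(proj(c,P).round(0))
for p in proj(c,P): cv2.circle(im,tuple(int(q) for q in p),3,(0,0,255),1)
cv2.imwrite("pics/w1o.png",im)
E
```

```text
t 2.25 pos [ 0.445  -0.1256  0.2261] yaw 22.12 tilt [-0.001 -0.002 -1.   ] delta mm [ 4.   2.7 76.1] turn -0.01 F [-0.3 -0.5  1.2] grip 85.0 q7 0.47
[[ 18 101 237]
 [ 17 102 240]
 [ 18 100 240]
 [170   8  92]
 [170   7 103]
 [  0   5 102]]
[[292. 123.]
 [290. 221.]
 [230. 221.]
 [227. 124.]]
```

View pics/w1o.png

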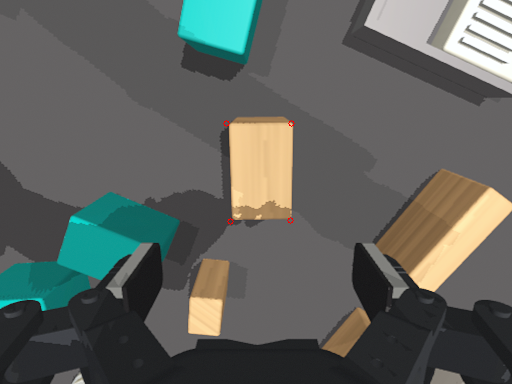

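The wrist view shows the thick block's top at about (230–292, 122–219). My predicted corners agree within about 2 px, and there is free space where the fingers will go. Descending.

```bash

python3 -m handwheel '[[4,3,30,-0.01,85],[0,0,30,0,85],[0,0,30,0,85],[0,0,20,0,85],[0,0,10,0,85]]' >/dev/null
python3 go.py 0.446 -0.121 0.043 22.7
```

```text
t 2.8 pos [ 0.4477 -0.1108  0.104 ] yaw 23.29 tilt [ 0.004  0.003 -1.   ] delta mm [-8.7 -5.9 60.9] turn 0.01 F [ 0.2 -0.1  0.5] grip 85.1 q7 0.42
```

```bash

python3 -m handwheel '[[-7,-4,0,0.01,85],[0,0,0,0,85]]' >/dev/null
python3 go.py 0.446 -0.121 0.043 22.7
```

```text
t 3.0 pos [ 0.4456 -0.116   0.1028] yaw 22.94 tilt [-0.     0.005 -1.   ] delta mm [-5.1 -1.6 59.8] turn 0.004 F [ 0.8  0.1 -0.4] grip 85.1 q7 0.43
```

```bash

python3 -m handwheel '[[-4,-1,20,0,85],[-1,0,20,0,85],[0,0,12,0,85],[0,0,5,0,85],[0,0,2,0,85]]' >/dev/null
python3 go.py 0.446 -0.121 0.043 22.7
```

```text
t 3.5 pos [ 0.4505 -0.1194  0.0465] yaw 23.03 tilt [ 0.009  0.006 -1.   ] delta mm [ 0.3 -4.9  3.5] turn 0.006 F [-0.2  0.2 -0.5] grip 84.8 q7 0.42
```

```bash

python3 -m handwheel '[[0,-4,2,0,85],[0,0,0,0,85]]' >/dev/null
python3 go.py 0.446 -0.121 0.043 22.7
python3 go.py 0.446 -0.121 0.043 22.7
```

```text
t 3.7 pos [ 0.4472 -0.1209  0.0455] yaw 23.04 tilt [ 0.011  0.006 -1.   ] delta mm [ 0.4 -1.2  2.4] turn 0.006 F [-0.4 -0.5 -0.2] grip 85.0 q7 0.42
t 3.7 pos [ 0.4472 -0.1209  0.0455] yaw 23.04 tilt [ 0.011  0.006 -1.   ] delta mm [ 0.4 -1.2  2.4] turn 0.006 F [-0.4 -0.5 -0.2] grip 85.0 q7 0.42
```

```bash

python3 -m handwheel '[[0,-1,2,0,70],[0,0,0,0,50],[0,0,0,0,45],[0,0,0,0,45],[0,0,0,0,45]]' 45
python3 -m handwheel '[[0,0,0,0,45],[0,0,0,0,45]]' 45
python3 go.py 0.528 0.095 0.15 0
```

```text
clock: 4.2
position: [0.4468, -0.1215, 0.0446]
orientation: [1.729, 2.613, 0.018]
contact_force: [-0.3, -0.3, -1.6]
grip_width: 0.652
clock: 4.4
position: [0.4468, -0.1214, 0.0446]
orientation: [1.729, 2.613, 0.018]
contact_force: [0.0, 0.6, -0.3]
grip_width: 0.655
t 4.4 pos [ 0.4468 -0.1214  0.0446] yaw 23.03 tilt [ 0.013  0.005 -1.   ] delta mm [ 167.4  160.9 -103.2] turn 0.402 F [ 0.   0.6 -0.3] grip 56.0 q7 0.42
```

Gripped at 56.0 mm, which matches the thick block. Lifting slowly.

```bash

python3 -m handwheel '[[0,0,-5,0,45],[0,0,-15,0,45],[0,0,-25,0,45],[0,0,-30,0,45],[0,0,-30,0,45]]' >/dev/null
python3 -m handwheel '[[0,0,0,0.1,45],[0,0,0,0.1,45],[0,0,0,0.1,45],[0,0,0,0.1,45],[0,0,0,0,45]]'
python3 go.py 0.528 0.095 0.15 0
```

```text
clock: 5.4
position: [0.4418, -0.1216, 0.1546]
orientation: [2.236, 2.206, 0.016]
contact_force: [-0.3, -1.0, -3.3]
grip_width: 0.652
t 5.4 pos [ 0.4418 -0.1216  0.1546] yaw -0.76 tilt [ 0.007  0.007 -1.   ] delta mm [217.7  83.3   6.7] turn -0.013 F [-0.3 -1.  -3.3] grip 55.6 q7 0.2
```

```bash

python3 -m handwheel '[[20,8,0,-0.01,45],[40,15,0,0,45],[40,15,0,0,45],[40,15,0,0,45],[40,15,0,0,45]]' >/dev/null
python3 -m handwheel '[[25,10,0,0,45],[5,3,0,0,45],[0,0,0,0,45]]'
python3 go.py 0.528 0.095 0.15 0
```

```text
clock: 6.2
position: [0.5221, 0.0947, 0.1547]
orientation: [-2.206, -2.233, -0.007]
contact_force: [0.5, -0.3, -2.8]
grip_width: 0.651
t 6.2 pos [0.5221 0.0947 0.1547] yaw 0.7 tilt [ 0.001  0.006 -1.   ] delta mm [0.2 5.9 4.7] turn 0.012 F [ 0.5 -0.3 -2.8] grip 55.6 q7 -0.13
```

```bash

python3 -m handwheel '[[0,5,15,0.01,45],[0,0,20,0,45],[0,0,10,0,45],[0,0,3,0,45],[0,0,0,0,45]]' >/dev/null
python3 go.py 0.528 0.095 0.105 0
python3 - <<'E'
from cell import *
from h import *
for n in("top","scene","wrist"):
    c=calibration(n);im=cv2.cvtColor(get_image(n),cv2.COLOR_RGB2BGR);cv2.imwrite(f"pics/{n}2.png",im)
w=cv2.imread("pics/top2.png")[90:190,110:250];s=cv2.imread("pics/scene2.png")[120:220,270:410]
cv2.imwrite("pics/c2.png",np.hstack([cv2.resize(w,None,fx=4,fy=4),np.zeros((400,1,3),np.uint8)]))
cv2.imwrite("pics/c3.png",cv2.resize(s,None,fx=5,fy=5))
E
```

```text
t 6.7 pos [0.5252 0.0865 0.1026] yaw -0.37 tilt [-0.004  0.001 -1.   ] delta mm [ 8.5  2.7 -2.4] turn -0.006 F [-0.4  0.1 -4. ] grip 55.8 q7 -0.13
```

View pics/c3.png

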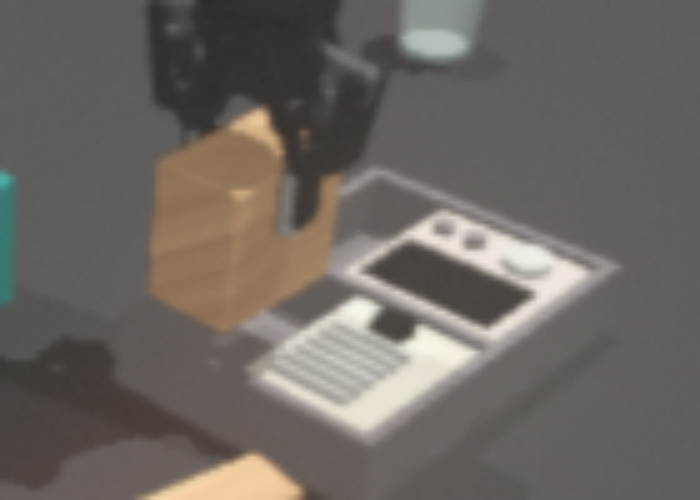

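View pics/wrist2.png

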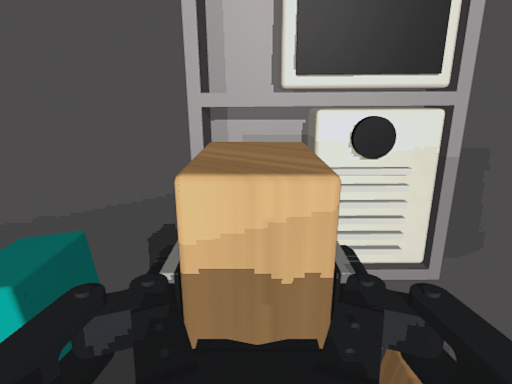

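View pics/c2.png

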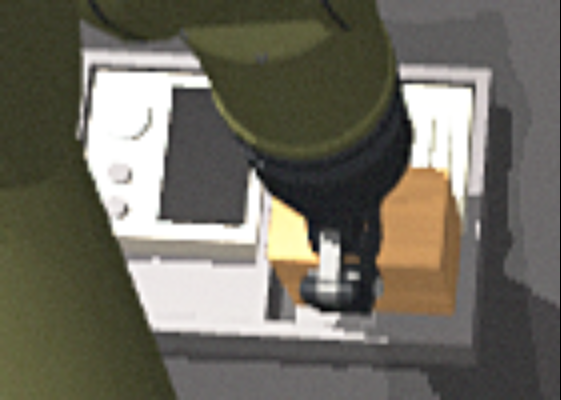

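```bash
python3 - <<'E'
from cell import *
from h import *
c=calibration("wrist");im=cv2.imread("pics/wrist2.png")
cv2.imwrite("pics/w2c.png",cv2.resize(im[80:200,170:350],None,fx=4,fy=4,interpolation=cv2.INTER_CUBIC))
zb=state()["position"][2]-0.0446
print("block bottom",ray(c,[(203,142),(315,142)],zb).round(4))
print("wall inner x; divider near edge; unit edge")
print(ray(c,[(204,125),(200,80)],.045).round(4),ray(c,[(250,106)],.045).round(4),ray(c,[(310,115),(282,80)],.047).round(4))
E
```

```text
block bottom [[0.4952 0.1336 0.0591]
 [0.5599 0.1332 0.0591]]
wall inner x; divider near edge; unit edge
[[0.494  0.1421 0.045 ]
 [0.4929 0.1683 0.045 ]] [[0.5223 0.1533 0.045 ]] [[0.5583 0.1479 0.047 ]
 [0.5412 0.1679 0.047 ]]
```

View pics/w2c.png

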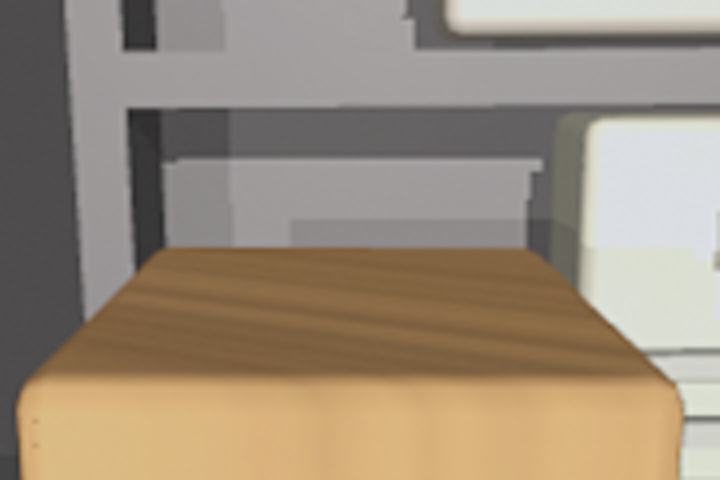

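The wrist view puts the block's bottom edge at cols 210–302, row 142, the wall's inner edge at col 202 and the unit's top edge at col 316. The block needs about +9 mm in y and +2 mm in x, which agrees with the arm's own reading.

```bash

python3 -m handwheel '[[8,2,0,-0.005,45],[0,0,0,0,45],[0,0,0,0,45]]' >/dev/null
python3 go.py 0.528 0.095 0.105 0
```

```text
t 7.15 pos [0.5295 0.0968 0.1052] yaw 0.04 tilt [ 0.002  0.003 -1.   ] delta mm [-1.8 -1.5  0.2] turn 0.001 F [-0.2 -0.6 -3.2] grip 55.8 q7 -0.14
```

```bash

python3 -m handwheel '[[-1,-1,6,0,45],[0,0,8,0,45],[0,0,6,0,45],[0,0,0,0,45]]' >/dev/null
python3 go.py 0.528 0.095 0.0535 0
```

```text
t 7.55 pos [0.5285 0.0962 0.0837] yaw 0.08 tilt [ 0.002  0.003 -1.   ] delta mm [-1.3 -0.6 30.2] turn 0.001 F [-0.5 -0.3 -4.3] grip 55.7 q7 -0.13
```

```bash

python3 -m handwheel '[[-1,0,8,0,45],[0,0,8,0,45],[0,0,6,0,45],[0,0,2,0,45],[0,0,0,0,45]]' >/dev/null
python3 go.py 0.528 0.095 0.0535 0
```

```text
t 8.05 pos [0.5283 0.0948 0.0566] yaw 0.06 tilt [ 0.001  0.002 -1.   ] delta mm [ 0.2 -0.3  3.1] turn 0.001 F [-0.7 -0.2 -3.4] grip 55.9 q7 -0.13
```

```bash

python3 -m handwheel '[[0,0,2,0,45],[0,0,1,0,45],[0,0,0,0,45]]'
python3 -m handwheel '[[0,0,1,0,45],[0,0,1,0,45]]'
python3 go.py 0.528 0.095 0.0525 0
```

```text
clock: 8.35
position: [0.5287, 0.0949, 0.0537]
orientation: [-2.22, -2.222, -0.005]
contact_force: [-0.6, 0.1, -3.6]
grip_width: 0.648
clock: 8.55
position: [0.5289, 0.0951, 0.0524]
orientation: [2.22, 2.223, 0.006]
contact_force: [-3.5, -0.2, 8.9]
grip_width: 0.653
t 8.55 pos [0.5289 0.0951 0.0524] yaw 0.07 tilt [ 0.003  0.003 -1.   ] delta mm [-0.1 -0.9 -0.1] turn 0.001 F [-3.5 -0.2  8.9] grip 55.8 q7 -0.13
```

Contact with the floor at the expected height (8.9 N up). Releasing and retracting.

```bash

python3 -m handwheel '[[0,0,0,0,60],[0,0,0,0,66],[0,0,0,0,72],[0,0,0,0,76],[0,0,0,0,76]]'
python3 -m handwheel '[[0,0,-8,0,76],[0,0,-20,0,76],[0,0,-35,0,76],[0,0,-40,0,85],[0,0,-20,0,85]]'
python3 go.py 0.647 -0.303 0.2 -11.3
```

```text
clock: 9.05
position: [0.5306, 0.0953, 0.0536]
orientation: [2.219, 2.221, 0.011]
contact_force: [-0.3, -0.9, -0.6]
grip_width: 0.889
clock: 9.55
position: [0.5276, 0.0943, 0.1794]
orientation: [-2.219, -2.221, -0.002]
contact_force: [0.6, 0.3, -0.1]
grip_width: 0.996
t 9.55 pos [0.5276 0.0943 0.1794] yaw 0.04 tilt [-0.001  0.002 -1.   ] delta mm [-397.3  119.2  -21.5] turn 0.198 F [ 0.6  0.3 -0.1] grip 85.1 q7 -0.14
```

```bash

python3 -m handwheel '[[-25,7,-15,0.05,85],[-40,10,0,0.05,85],[-45,10,0,0.05,85],[-45,10,0,0.05,85],[-45,10,0,0,85]]' >/dev/null
python3 -m handwheel '[[-45,10,0,0,85],[-45,10,0,0,85],[-30,5,0,0,85],[-10,0,0,0,85],[0,0,0,0,85]]' >/dev/null
python3 go.py 0.647 -0.303 0.2 -11.3
```

```text
t 10.55 pos [ 0.5542 -0.2511  0.203 ] yaw -11.51 tilt [ 0.014  0.004 -1.   ] delta mm [-32.3 101.3   4.1] turn -0.004 F [ 0.4  0.3 -0.5] grip 84.8 q7 0.25
```

```bash

python3 -m handwheel '[[-10,30,0,0,85],[-12,38,0,0,85],[-8,24,0,0,85],[-2,6,0,0,85],[0,0,0,0,85]]' >/dev/null
python3 go.py 0.647 -0.303 0.2 -11.3
python3 - <<'E'
from cell import *
from h import *
c=calibration("wrist");im=cv2.cvtColor(get_image("wrist"),cv2.COLOR_RGB2BGR)
a=np.radians(-11.3);u=np.array([np.cos(a),np.sin(a)]);v=np.array([-u[1],u[0]])
P=[[*(np.array([.647,-.303])+sx*.017*u+sy*.045*v),.085] for sx,sy in[(1,1),(1,-1),(-1,-1),(-1,1)]]
for p in proj(c,P): print(p.round());cv2.circle(im,tuple(int(q) for q in p),3,(0,0,255),1)
cv2.imwrite("pics/w3.png",im)
t=cv2.cvtColor(get_image("top"),cv2.COLOR_RGB2BGR)
cv2.imwrite("pics/t3.png",cv2.resize(t[60:190,110:250],None,fx=4,fy=4,interpolation=cv2.INTER_CUBIC))
E
```

```text
t 11.05 pos [ 0.6461 -0.2884  0.2033] yaw -10.82 tilt [ 0.008  0.016 -1.   ] delta mm [-14.2   3.6   3. ] turn 0.008 F [0.1 0.9 0.2] grip 84.6 q7 0.26
[282. 151.]
[279. 252.]
[241. 252.]
[240. 151.]
```

View pics/w3.png

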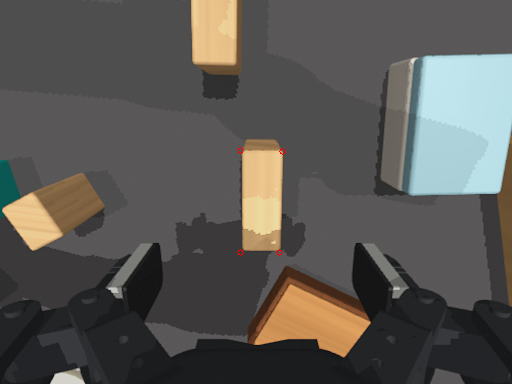

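View pics/t3.png

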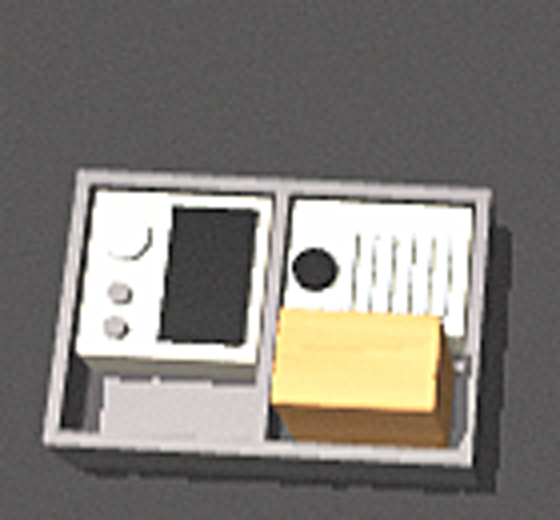

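The top view shows the thick block standing upright in the wide gap, with the units where they were. In the wrist view the thin block's top at (241–282, 151–251) matches the prediction. The blue box (left edge about col 385) and the board (corner at 288,268) are clear of the fingers.

```bash

python3 -m handwheel '[[-13,3,15,0.005,75],[0,0,30,0,70],[0,0,20,0,70],[0,0,10,0,70],[0,0,0,0,70]]' >/dev/null
python3 go.py 0.647 -0.303 0.043 -11.3
```

```text
t 11.65 pos [ 0.6414 -0.3012  0.1242] yaw -11.2 tilt [ 0.003  0.017 -1.   ] delta mm [-2.1  5.9 81.1] turn 0.002 F [0.1 0.7 0.4] grip 70.3 q7 0.28
```

```bash

python3 -m handwheel '[[-1,5,15,0,70],[0,0,20,0,70],[0,0,12,0,70],[0,0,5,0,70],[0,0,0,0,70]]' >/dev/null
python3 go.py 0.647 -0.303 0.043 -11.3
```

```text
t 12.15 pos [ 0.6482 -0.3043  0.0709] yaw -11.25 tilt [ 0.007  0.014 -1.   ] delta mm [ 0.7 -1.5 27.9] turn 0.001 F [-0.7 -0.9  0.4] grip 70.5 q7 0.28
```

```bash

python3 -m handwheel '[[0,-1,12,0,70],[0,0,10,0,70],[0,0,4,0,70],[0,0,2,0,70],[0,0,0,0,70]]' >/dev/null
python3 go.py 0.647 -0.303 0.043 -11.3
```

```text
t 12.65 pos [ 0.6486 -0.3043  0.0422] yaw -11.24 tilt [ 0.01   0.013 -1.   ] delta mm [ 0.9 -1.8 -0.8] turn 0.001 F [ 0.7 -0.1  0.8] grip 70.6 q7 0.28
```

```bash

python3 -m handwheel '[[0,-2,-3,0,60],[0,0,0,0,40],[0,0,0,0,28],[0,0,0,0,28],[0,0,0,0,28]]' 45 >/dev/null
python3 -m handwheel '[[0,0,0,0,28],[0,0,0,0,28]]' >/dev/null
python3 go.py 0.517 0.213 0.16 0
python3 -m handwheel '[[0,0,-5,0,28],[0,0,-15,0,28],[0,0,-30,0,28],[0,0,-35,0,28],[0,0,-35,0,28]]' >/dev/null
python3 go.py 0.517 0.213 0.18 0
```

```text
t 13.35 pos [ 0.6468 -0.3041  0.0464] yaw -11.25 tilt [ 0.011  0.012 -1.   ] delta mm [ 483.5 -227.3 -108.5] turn -0.196 F [ 0.3 -0.3 -1.5] grip 33.4 q7 0.29
t 13.85 pos [ 0.6413 -0.3033  0.1661] yaw -11.23 tilt [-0.002  0.019 -1.   ] delta mm [ 482.4 -222.5   -4.1] turn -0.196 F [ 0.7 -1.2 -2. ] grip 33.5 q7 0.28
```

Gripped at 33.5 mm, which matches the thin block. Carrying it to the narrow gap.

```bash

python3 -m handwheel '[[15,-7,-15,-0.04,28],[35,-17,-10,-0.05,28],[44,-16,0,-0.05,28],[44,-14,0,-0.05,28],[44,-12,0,0,28]]' >/dev/null
python3 go.py 0.517 0.213 0.19 0
python3 -m handwheel '[[44,-10,0,0,28],[44,-10,0,0,28],[44,-10,0,0,28],[40,-10,0,0,28],[10,-3,0,0,28]]' >/dev/null
python3 go.py 0.517 0.213 0.19 0
```

```text
t 14.35 pos [ 0.595  -0.1254  0.2076] yaw -0.8 tilt [ 0.021  0.001 -1.   ] delta mm [337.2 -83.1  16.4] turn -0.014 F [ 1.7 -0.3 -2.7] grip 33.5 q7 0.19
t 14.85 pos [0.5518 0.0711 0.214 ] yaw -0.39 tilt [ 0.028  0.008 -1.   ] delta mm [141.4 -36.4  24.1] turn -0.007 F [-0.1 -0.1 -3.1] grip 33.6 q7 -0.11
```

```bash

python3 -m handwheel '[[35,-8,0,-0.007,28],[44,-11,0,0,28],[35,-9,0,0,28],[12,-3,0,0,28],[0,0,0,0,28]]' >/dev/null
python3 -m handwheel '[[0,0,0,0,28],[0,0,0,0,28]]' >/dev/null
python3 go.py 0.517 0.213 0.19 0
```

```text
t 15.55 pos [0.5226 0.1993 0.2204] yaw -0.1 tilt [ 0.038  0.008 -0.999] delta mm [13.4 -6.8 30.3] turn -0.002 F [-0.2  0.3 -2.2] grip 34.0 q7 -0.33
```

The tool has tilted 2.2° about y. I'll continue the approach slowly and watch whether that grows.

```bash

python3 -m handwheel '[[7,-3,10,0,28],[5,-2,20,0,28],[0,0,20,0,28],[0,0,10,0,28],[0,0,0,0,28]]' >/dev/null
python3 go.py 0.517 0.213 0.11 0
python3 -m handwheel '[[0,0,0,0,28],[0,0,0,0,28],[0,0,0,0,28]]' >/dev/null
python3 go.py 0.517 0.213 0.11 0
```

```text
t 16.05 pos [0.5221 0.2057 0.1573] yaw -0.77 tilt [ 0.039  0.005 -0.999] delta mm [ 6.9 -7.  47.1] turn -0.013 F [-0.1 -0.1 -1.2] grip 33.8 q7 -0.34
t 16.35 pos [0.5231 0.2048 0.1583] yaw -0.89 tilt [ 0.041  0.005 -0.999] delta mm [ 7.8 -8.2 48. ] turn -0.015 F [ 0.4  0.1 -1.9] grip 33.7 q7 -0.34
```

```bash

python3 -m handwheel '[[0,0,-30,0,28],[0,0,-45,0,28],[0,0,-45,0,28],[0,0,-30,0,28]]' >/dev/null
python3 go.py 0.517 0.213 0.11 0
python3 -m handwheel '[[0,0,30,0,28],[0,0,45,0,28],[0,0,45,0,28],[0,0,20,0,28]]' >/dev/null
python3 go.py 0.517 0.213 0.11 0
```

```text
t 16.75 pos [0.5148 0.2031 0.3109] yaw -0.9 tilt [ 0.034  0.002 -0.999] delta mm [  9.4  -4.8 200.9] turn -0.016 F [ 0.5  0.2 -2.6] grip 33.6 q7 -0.38
t 17.15 pos [0.5307 0.2083 0.1818] yaw -0.93 tilt [ 0.064  0.017 -0.998] delta mm [  3.2 -18.3  70.9] turn -0.016 F [ 0.2  0.1 -1.9] grip 33.7 q7 -0.34
```

```bash

python3 -m handwheel '[[0,0,0,0,28],[0,0,0,0,28]]' >/dev/null
python3 go.py 0.517 0.213 0.11 0
python3 -m handwheel '[[0,0,-20,0,28],[0,0,-20,0,28],[0,0,-20,0,28]]' >/dev/null
python3 go.py 0.517 0.213 0.11 0
python3 -m handwheel '[[0,0,-20,0,28],[0,0,-20,0,28],[0,0,-20,0,28]]' >/dev/null
python3 go.py 0.517 0.213 0.11 0
```

```text
t 17.35 pos [0.5295 0.2077 0.1805] yaw -0.94 tilt [ 0.06   0.015 -0.998] delta mm [  3.9 -16.8  69.7] turn -0.016 F [ 0.3  0.7 -1.8] grip 33.8 q7 -0.34
t 17.65 pos [0.5258 0.2067 0.2444] yaw -0.95 tilt [ 0.061  0.015 -0.998] delta mm [  3.9 -17.  133.7] turn -0.017 F [ 0.6  0.5 -2. ] grip 33.8 q7 -0.36
t 17.95 pos [0.5232 0.2059 0.3133] yaw -0.99 tilt [ 0.069  0.02  -0.997] delta mm [  2.7 -20.3 202.5] turn -0.017 F [-0.2  0.5 -2.1] grip 33.6 q7 -0.37
```

```bash

python3 -m handwheel '[[0,40,0,0,28],[0,45,0,0,28],[0,45,0,0,28]]' >/dev/null
python3 go.py 0.517 0.213 0.11 0
python3 -m handwheel '[[0,0,0,0,28],[0,0,0,0,28]]' >/dev/null
python3 go.py 0.517 0.213 0.11 0
python3 -m handwheel '[[0,-15,0,0,28],[0,-15,0,0,28],[0,-15,0,0,28]]' >/dev/null
python3 go.py 0.517 0.213 0.11 0
```

```text
t 18.25 pos [0.6517 0.2067 0.3349] yaw -0.66 tilt [ 0.077  0.028 -0.997] delta mm [  -1.4 -151.6  213.9] turn -0.011 F [ 0.7  1.  -2.4] grip 33.2 q7 -0.28
t 18.45 pos [0.658  0.2047 0.3387] yaw -0.89 tilt [ 0.088  0.028 -0.996] delta mm [  -0.3 -160.6  215.6] turn -0.016 F [ 0.3  1.  -2.6] grip 33.4 q7 -0.28
t 18.75 pos [0.6118 0.2045 0.338 ] yaw -0.98 tilt [ 0.093  0.029 -0.995] delta mm [ 2.000e-01 -1.155e+02  2.184e+02] turn -0.017 F [ 0.1 -0.4 -2.2] grip 33.8 q7 -0.31
```

```bash
cat > q.py <<'E'
from cell import *
import numpy as np
from scipy.spatial.transform import Rotation as Ro
s=state();R=Ro.from_rotvec(s["orientation"]).as_matrix()
print(round(s["clock"],2),"q",s["joint_pos"].round(4),"v",s["joint_velocities"].round(3),"tau",s["joint_torque"].round(1),"tilt",R[:2,2].round(4),s["position"].round(4))
E
python3 q.py
for i in 1 2 3 4; do python3 -m handwheel '[[0,0,0,0,28]]' >/dev/null; python3 q.py; done
```

```text
18.75 q [-0.5035  0.5721  0.1875  1.4703 -0.1136  1.0126 -0.3102] v [-0.141 -0.255  0.003  0.513  0.031 -0.266 -0.092] tau [  1.  -50.3   3.4 -20.2  -0.   -0.2   0.1] tilt [0.0926 0.0288] [0.6118 0.2045 0.338 ]
18.85 q [-0.5053  0.5675  0.1867  1.4754 -0.1138  1.0133 -0.3106] v [-0.    -0.011  0.012 -0.027  0.007 -0.013  0.002] tau [  0.3 -51.8   3.4 -19.    0.   -0.5  -0. ] tilt [0.091  0.0298] [0.6088 0.205  0.3391]
18.95 q [-0.506   0.5651  0.1869  1.4761 -0.1135  1.0134 -0.3106] v [-0.01  -0.028 -0.004  0.028 -0.001  0.007 -0.003] tau [ -0.3 -51.4   3.1 -19.   -0.   -0.4  -0. ] tilt [0.0924 0.0304] [0.6084 0.2052 0.3404]
19.05 q [-0.5062  0.564   0.1868  1.4758 -0.1133  1.0137 -0.3107] v [ 0.001 -0.012  0.002 -0.002  0.005 -0.003 -0.001] tau [ -0.1 -51.7   3.2 -19.2  -0.   -0.4  -0. ] tilt [0.0934 0.0308] [0.6084 0.2053 0.3412]
19.15 q [-0.5061  0.5637  0.187   1.4749 -0.1132  1.0138 -0.3108] v [-0.    -0.003 -0.001 -0.004  0.002  0.003  0.001] tau [ -0.1 -51.7   3.2 -19.3  -0.   -0.5  -0. ] tilt [0.0945 0.0311] [0.6088 0.2053 0.3417]
```

```bash

python3 -m handwheel '[[-5,-40,0,0,28],[-10,-45,0,0,28],[-10,-45,0,0,28],[-10,-45,0,0,28]]' >/dev/null; python3 q.py
python3 -m handwheel '[[-10,-45,0,0,28],[-10,-45,0,0,28]]' >/dev/null; python3 q.py
```

```text
19.55 q [-0.6338  0.3179  0.1987  1.9891 -0.068   0.7319 -0.4167] v [-0.383 -0.621  0.031  1.242  0.147 -0.65  -0.37 ] tau [  3.2 -31.4   2.5 -17.8  -0.    0.2   0.4] tilt [0.1056 0.0326] [0.4379 0.1732 0.3227]
19.75 q [-0.733   0.1935  0.2052  2.2226 -0.0235  0.6191 -0.5334] v [-0.546 -0.623  0.015  1.131  0.254 -0.537 -0.671] tau [  4.2 -22.5   2.  -15.9  -0.1   0.1   0.8] tilt [0.1078 0.034 ] [0.346  0.1541 0.3126]
```

```bash

python3 -m handwheel '[[-5,-25,0,0,28],[-5,-25,0,0,28]]' >/dev/null; python3 q.py
python3 -m handwheel '[[0,-20,0,0,28],[0,-20,0,0,28]]' >/dev/null; python3 q.py
```

```text
19.95 q [-0.8092  0.1201  0.2006  2.3469  0.0173  0.57   -0.6441] v [-0.398 -0.37  -0.045  0.619  0.218 -0.225 -0.604] tau [  2.6 -18.9   1.1 -14.   -0.1  -0.2   0.7] tilt [0.1065 0.0341] [0.292  0.1434 0.3068]
20.15 q [-0.8951  0.0673  0.1767  2.4282  0.0633  0.5436 -0.7929] v [-0.435 -0.262 -0.15   0.399  0.234 -0.116 -0.784] tau [  2.7 -15.8   1.  -13.4  -0.1  -0.3   0.9] tilt [0.1077 0.0352] [0.2508 0.1435 0.303 ]
```

```bash

python3 -m handwheel '[[-10,-18,0,0,28],[-10,-18,0,0,28]]' >/dev/null; python3 q.py
python3 -m handwheel '[[-8,-15,0,0,28]]' >/dev/null; python3 q.py
```

```text
20.35 q [-0.935   0.0029  0.1511  2.5157  0.102   0.5193 -0.8902] v [-0.191 -0.325 -0.168  0.426  0.194 -0.11  -0.519] tau [  1.  -10.9   0.4 -13.6  -0.   -0.4   0.6] tilt [0.1108 0.0385] [0.2148 0.1257 0.2991]
20.45 q [-0.9454 -0.0251  0.1276  2.5511  0.1178  0.5129 -0.9383] v [-0.1   -0.274 -0.24   0.334  0.156 -0.069 -0.474] tau [  0.5  -9.5   0.4 -13.2   0.   -0.4   0.5] tilt [0.1117 0.0394] [0.1995 0.1179 0.2974]
```

```bash

python3 -m handwheel '[[10,25,0,0,28]]' >/dev/null; python3 q.py
python3 -m handwheel '[[10,25,0,0,28],[10,25,0,0,28]]' >/dev/null; python3 q.py
```

```text
20.55 q [-0.9206  0.0104  0.1642  2.5055  0.0901  0.5261 -0.8508] v [ 0.265  0.442  0.415 -0.698 -0.28   0.049  0.925] tau [ -1.4 -16.8  -0.6 -11.3   0.6  -0.5  -1.7] tilt [0.1058 0.0354] [0.2197 0.1236 0.2995]
20.75 q [-0.8631  0.0889  0.2078  2.3862  0.0328  0.5592 -0.7018] v [ 0.292  0.391  0.158 -0.633 -0.281  0.176  0.679] tau [ -1.2 -20.7   0.6 -12.3   0.5  -0.7  -0.7] tilt [0.1083 0.0384] [0.2719 0.1435 0.3068]
```

```bash

python3 -m handwheel '[[10,35,10,0,28],[10,40,20,0,28],[5,35,30,0,28],[0,20,30,0,28]]' >/dev/null; python3 q.py
for i in 1 2 3; do python3 -m handwheel '[[0,0,10,0,28],[0,0,10,0,28]]' >/dev/null; python3 q.py;done
```

```text
21.15 q [-0.6158  0.4312  0.1632  2.1731 -0.138   0.4114 -0.365 ] v [ 0.545  0.771 -0.315 -0.183 -0.262 -0.609  0.473] tau [ -1.5 -39.9   3.3 -10.8   0.3   0.1  -0.3] tilt [0.1251 0.0494] [0.4249 0.1751 0.2355]
21.35 q [-0.5937  0.4811  0.1434  2.1825 -0.1504  0.349  -0.3533] v [ 0.107  0.25  -0.094  0.042 -0.064 -0.315  0.061] tau [ -0.2 -38.8   2.4 -10.9   0.1  -0.4  -0. ] tilt [0.1282 0.0485] [0.4335 0.176  0.213 ]
21.55 q [-0.5763  0.5255  0.1232  2.1951 -0.1611  0.289  -0.3441] v [ 0.084  0.221 -0.103  0.064 -0.048 -0.301  0.042] tau [ -0.3 -40.5   2.4  -9.5   0.1  -0.4  -0. ] tilt [0.1302 0.0489] [0.4382 0.1772 0.1921]
21.75 q [-0.5605  0.5696  0.102   2.2078 -0.1695  0.2295 -0.3373] v [ 0.08   0.221 -0.108  0.063 -0.04  -0.296  0.031] tau [ -0.3 -42.    2.3  -8.4   0.   -0.4  -0. ] tilt [0.1315 0.0496] [0.4416 0.1787 0.1713]
```

```bash

python3 -m handwheel '[[0,-15,0,0,28],[0,-25,0,0,28],[0,-25,0,0,28],[0,-10,10,0,28]]' >/dev/null; python3 q.py
python3 -m handwheel '[[0,0,12,0,28],[0,0,12,0,28]]' >/dev/null; python3 q.py
```

```text
22.15 q [-0.6481  0.5695  0.0808  2.3974 -0.2869  0.0422 -0.3198] v [-0.094  0.188 -0.014  0.05  -0.813 -0.003  0.669] tau [  0.3 -38.9   1.9  -4.4   1.1  -0.7  -1.1] tilt [0.1302 0.048 ] [0.3704 0.1824 0.1531]
22.35 q [-0.6569  0.6079  0.0987  2.3815 -0.7095  0.0423  0.1084] v [-4.700e-02  1.550e-01  9.200e-02 -4.600e-02 -2.178e+00  1.000e-03
  2.194e+00] tau [  0.1 -39.2   1.9  -3.4   2.4  -0.6  -2.5] tilt [0.1177 0.0427] [0.3751 0.1858 0.1398]
```

```bash

python3 -m handwheel '[[0,0,10,0,28]]' >/dev/null; python3 q.py
python3 -m handwheel '[[0,0,8,0,28]]' >/dev/null; python3 q.py
```

```text
22.45 q [-0.6602  0.6235  0.1065  2.3763 -0.9281  0.0423  0.3288] v [-3.300e-02  1.570e-01  7.600e-02 -5.600e-02 -2.162e+00 -1.000e-03
  2.180e+00] tau [  0.1 -39.7   2.1  -3.5   2.3  -0.5  -2.3] tilt [0.1148 0.0411] [0.3773 0.1869 0.1344]
22.55 q [-0.6594  0.639   0.1076  2.3679 -1.0008  0.0423  0.4078] v [ 0.011  0.154  0.007 -0.09  -0.015  0.     0.719] tau [ -0.2 -40.3   2.3  -3.1  -9.2  -0.5  -0. ] tilt [0.1113 0.0384] [0.3802 0.1881 0.1288]
```

```bash

python3 -m handwheel '[[0,0,10,0,28],[0,0,10,0,28]]' >/dev/null; python3 q.py
python3 -m handwheel '[[0,0,10,0,28],[0,0,10,0,28]]' >/dev/null; python3 q.py
```

```text
22.75 q [-0.6518  0.6754  0.1022  2.3427 -1.0001  0.0427  0.4078] v [ 0.036  0.184 -0.026 -0.128 -0.002  0.005  0.018] tau [ -0.2 -42.    2.4  -2.8   0.   -0.4   0.1] tilt [0.1013 0.0324] [0.3879 0.1918 0.1153]
22.95 q [-0.6438  0.713   0.0963  2.3163 -0.9999  0.0431  0.406 ] v [ 0.038  0.188 -0.028 -0.133  0.002 -0.001 -0.006] tau [ -0.2 -43.5   2.5  -2.6  -0.   -0.3   0. ] tilt [0.091 0.027] [0.3956 0.1954 0.1009]
```

```bash

python3 -m handwheel '[[0,-8,6,0,28],[0,-8,6,0,28]]' >/dev/null; python3 q.py
python3 -m handwheel '[[0,-8,5,0,28],[0,-8,5,0,28]]' >/dev/null; python3 q.py
```

```text
23.15 q [-0.6619  0.7266  0.0961  2.3189 -0.9997  0.0435  0.3845] v [-0.094  0.066  0.001  0.011  0.003  0.    -0.105] tau [  0.7 -42.9   2.5  -2.7  -0.   -0.4   0.1] tilt [0.0771 0.0191] [0.3876 0.1996 0.0948]
23.35 q [-0.683   0.7343  0.0945  2.3272 -0.9996  0.0434  0.3624] v [-0.107  0.038 -0.007  0.038 -0.001  0.001 -0.11 ] tau [  0.7 -42.8   2.5  -2.1  -0.   -0.3   0.1] tilt [0.0634 0.012 ] [0.3769 0.2039 0.0911]
```

```bash

python3 -m handwheel '[[0,-10,1,0,28],[0,-10,1,0,28],[0,-10,1,0,28]]' >/dev/null; python3 q.py
python3 -m handwheel '[[0,-10,1,0,28],[0,-10,1,0,28],[0,-10,1,0,28]]' >/dev/null; python3 q.py; python3 go.py 0.517 0.213 0.15 0
```

```text
23.65 q [-0.7314  0.7189  0.0963  2.3618 -0.9996  0.0433  0.3174] v [-0.167 -0.056  0.001  0.12  -0.    -0.    -0.154] tau [  1.  -41.1   2.4  -1.7  -0.   -0.2   0.2] tilt [0.0479 0.0031] [0.3515 0.2094 0.0961]
23.95 q [-0.7847  0.7016  0.0977  2.3966 -0.9996  0.0433  0.2674] v [-0.184 -0.058  0.003  0.115  0.    -0.001 -0.173] tau [  1.  -39.9   2.4  -1.2   0.   -0.2   0.2] tilt [ 0.0343 -0.0056] [0.3255 0.2149 0.1019]
t 23.95 pos [0.3255 0.2149 0.1019] yaw -1.18 tilt [ 0.034 -0.006 -0.999] delta mm [  1.8 193.  -41.5] turn -0.021 F [ 0.5  0.1 -2.6] grip 33.6 q7 0.27
```

```bash

python3 -m handwheel '[[-8,-5,7,0,28],[-8,-5,7,0,28],[-8,-6,6,0,28]]' >/dev/null; python3 q.py
python3 -m handwheel '[[0,-8,6,0,28],[0,-8,6,0,28]]' >/dev/null; python3 q.py
```

```text
24.25 q [-0.7545  0.7105  0.0908  2.4137 -0.9996  0.043   0.2956] v [ 0.096  0.014 -0.006  0.073  0.001  0.     0.088] tau [ -0.8 -40.1   2.2  -0.5   0.   -0.1  -0.1] tilt [ 0.0116 -0.0202] [0.3195 0.1986 0.098 ]
24.45 q [-0.7747  0.7203  0.089   2.4198 -0.9997  0.0434  0.2696] v [-0.106  0.048 -0.007  0.03  -0.002 -0.    -0.127] tau [  0.9 -40.4   2.4   0.1   0.   -0.1   0.2] tilt [-0.0007 -0.0298] [0.3099 0.2013 0.0944]
```

Pressing the pose against the joint-6 limit has taken out the x tilt. Heading back to the gap slowly.

```bash

python3 -m handwheel '[[0,3,-12,0,28],[0,8,-18,0,28],[0,10,-18,0,28]]' >/dev/null; python3 q.py
python3 -m handwheel '[[0,20,-8,0,28],[0,20,-8,0,28],[0,20,-3,0,28]]' >/dev/null; python3 q.py;python3 go.py 0.517 0.213 0.15 0
```

```text
24.75 q [-0.967   0.6556  0.4538  2.3425 -0.8586  0.3336  0.2187] v [-0.59  -0.192  1.215 -0.382  0.692  1.009 -0.353] tau [  3.4 -38.1   3.5  -2.5  -0.7  -0.9   0.5] tilt [-0.0115 -0.032 ] [0.3271 0.2024 0.1414]
25.05 q [-0.9645  0.6764  0.5939  2.1842 -0.7292  0.516   0.1741] v [ 0.15   0.144  0.221 -0.513  0.268  0.446 -0.061] tau [ -0.9 -42.2   7.2  -6.   -0.1  -0.3   0. ] tilt [-0.0144 -0.0332] [0.3859 0.2031 0.1614]
t 25.05 pos [0.3859 0.2031 0.1614] yaw -0.97 tilt [-0.014 -0.033 -0.999] delta mm [ 12.4 131.1   9.2] turn -0.017 F [-0.1  1.1 -3.2] grip 33.4 q7 0.17
```

```bash

python3 -m handwheel '[[2,25,0,-0.008,28],[3,30,0,-0.008,28],[3,30,0,0,28],[2,20,0,0,28],[0,6,0,0,28]]' >/dev/null; python3 q.py
python3 go.py 0.517 0.213 0.15 0
```

```text
25.55 q [-0.8606  0.7942  0.6341  1.8801 -0.6521  0.7184  0.1535] v [ 0.056  0.068  0.001 -0.132  0.029  0.12  -0.012] tau [  0.  -49.2   9.8 -10.5   0.1  -0.   -0. ] tilt [-0.0182 -0.0346] [0.4989 0.215  0.1576]
t 25.55 pos [0.4989 0.215  0.1576] yaw 0.16 tilt [-0.018 -0.035 -0.999] delta mm [-1.8 18.2  7.4] turn 0.003 F [-0.  -0.1 -2.4] grip 33.6 q7 0.15
```

```bash

python3 -m handwheel '[[0,12,8,0,28],[0,6,14,0,28],[0,1,14,0,28],[0,0,8,0,28]]' >/dev/null; python3 q.py
python3 go.py 0.518 0.215 0.10 0
python3 - <<'E'
from cell import *
from h import *
c=calibration("wrist");im=cv2.cvtColor(get_image("wrist"),cv2.COLOR_RGB2BGR);cv2.imwrite("pics/w4.png",im)
import pickle;pickle.dump(c,open("cw4.pkl","wb"))
s=cv2.cvtColor(get_image("scene"),cv2.COLOR_RGB2BGR)[110:210,270:410];cv2.imwrite("pics/s4.png",cv2.resize(s,None,fx=5,fy=5,interpolation=cv2.INTER_CUBIC))
E
```

```text
25.95 q [-0.8036  0.8753  0.5694  1.8626 -0.7041  0.6523  0.1986] v [ 0.067  0.111 -0.13   0.059 -0.111 -0.18   0.09 ] tau [ -0.  -52.9  10.2  -9.4   0.2   0.1  -0.1] tilt [-0.023  -0.0348] [0.5149 0.2139 0.1088]
t 25.95 pos [0.5149 0.2139 0.1088] yaw 0.2 tilt [-0.023 -0.035 -0.999] delta mm [1.4 3.3 8.7] turn 0.003 F [-0.6 -0.6 -1.5] grip 33.5 q7 0.2
```

View pics/w4.png

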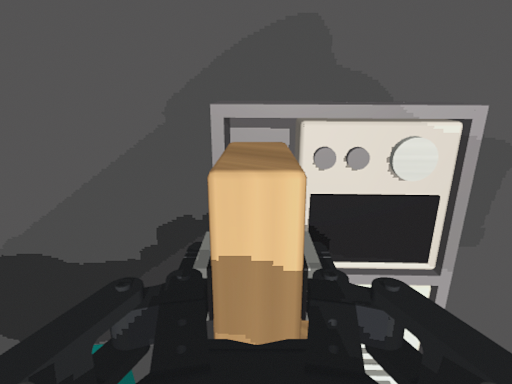

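View pics/s4.png

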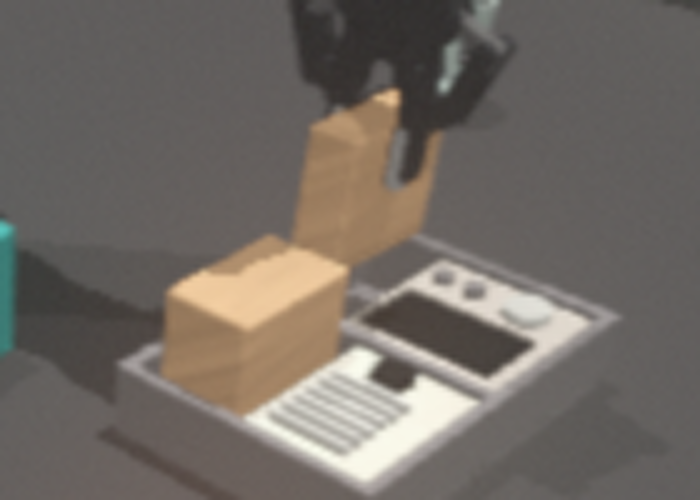

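```bash
python3 - <<'E'
from h import *
import pickle;c=pickle.load(open("cw4.pkl","rb"))
im=cv2.imread("pics/w4.png");cv2.imwrite("pics/w4c.png",cv2.resize(im[95:195,195:335],None,fx=5,fy=5,interpolation=cv2.INTER_CUBIC))
print(ray(c,[(229,143),(288,143)],.0624).round(4), ray(c,[(227,130),(300,130)],.046).round(4),ray(c,[(260,118)],.045).round(4))
E
```

```text
[[0.4975 0.2575 0.0624]
 [0.5316 0.2578 0.0624]] [[0.4946 0.2628 0.046 ]
 [0.54   0.2631 0.046 ]] [[0.5151 0.2702 0.045 ]]
```

View pics/w4c.png

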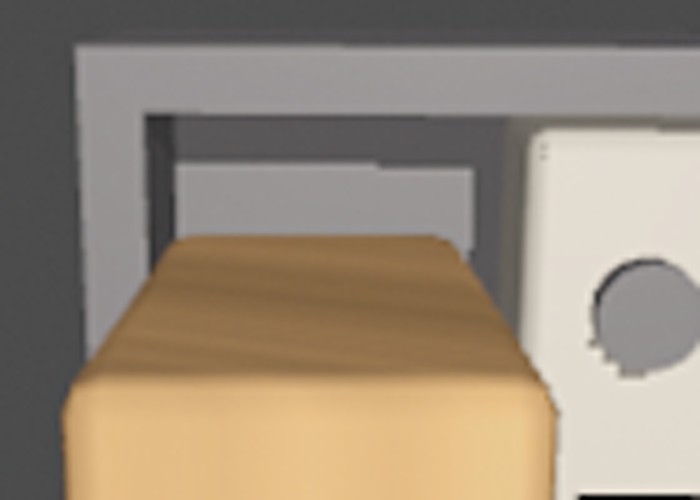

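The wrist view shows the block's bottom edge at cols 231–284, between the wall's inner edge (col 224) and the unit (col 301). It needs +3 mm in x and +2 mm in y. Lowering.

```bash

python3 -m handwheel '[[2,3,5,0,28],[0,0,6,0,28],[0,0,6,0,28],[0,0,2,0,28]]' >/dev/null; python3 q.py
python3 go.py 0.518 0.216 0.0545 0
```

```text
26.45 q [-0.7892  0.9046  0.5423  1.8631 -0.7273  0.6192  0.2139] v [ 0.016  0.021 -0.027  0.009 -0.026 -0.043  0.022] tau [  0.1 -53.2   9.8  -8.4   0.1   0.    0. ] tilt [-0.0237 -0.0345] [0.5167 0.2156 0.0891]
t 26.45 pos [0.5167 0.2156 0.0891] yaw 0.21 tilt [-0.024 -0.034 -0.999] delta mm [ 1.6  2.1 34.5] turn 0.004 F [-0.3 -0.1 -1.9] grip 33.5 q7 0.21
```

```bash

python3 -m handwheel '[[0,2,6,0,28],[0,0,8,0,28],[0,0,7,0,28],[0,0,3,0,28],[0,0,0,0,28]]' >/dev/null; python3 q.py
python3 go.py 0.518 0.216 0.0545 0
```

```text
26.95 q [-0.7656  0.942   0.5032  1.8675 -0.7578  0.5697  0.2393] v [ 0.001  0.002  0.    -0.     0.    -0.004  0.002] tau [  0.1 -53.8   9.4  -7.4   0.1   0.    0. ] tilt [-0.0238 -0.0344] [0.5183 0.2147 0.0627]
t 26.95 pos [0.5183 0.2147 0.0627] yaw 0.21 tilt [-0.024 -0.034 -0.999] delta mm [ 1.6 -0.1  8.1] turn 0.004 F [-0.2  0.7 -1.6] grip 33.3 q7 0.24
```

```bash

for i in 1 2 3; do python3 -m handwheel '[[0,0,2,0,28],[0,0,1,0,28]]' | egrep 'pos|force'; done
```

```text
position: [0.5184, 0.2145, 0.0596]
contact_force: [-0.7, -0.3, -1.8]
position: [0.5186, 0.2145, 0.0567]
contact_force: [-0.3, 0.9, -2.4]
position: [0.5187, 0.2138, 0.0559]
contact_force: [-1.8, 0.9, 6.6]
```

```bash

for i in 1 2; do python3 -m handwheel '[[0,0,2,0,28]]' | egrep 'pos|force'; done; python3 q.py
```

```text
position: [0.5187, 0.2135, 0.0556]
contact_force: [-4.3, -1.4, 19.4]
position: [0.5186, 0.2134, 0.0555]
contact_force: [-3.5, -0.3, 15.9]
27.75 q [-0.7536  0.9499  0.4874  1.8724 -0.7705  0.5504  0.253 ] v [ 0.02  -0.006 -0.019  0.009 -0.013 -0.015  0.018] tau [  0.4 -45.3   7.9  -7.5  -0.2  -1.4  -0.2] tilt [-0.0222 -0.0305] [0.5186 0.2134 0.0555]
```

```bash

python3 -m handwheel '[[0,0,1,0,30],[0,0,1,0,30],[0,0,1,0,30]]' 20 | egrep 'pos|force|grip'; python3 q.py
python3 - <<'E'
from cell import *
from h import *
s=cv2.cvtColor(get_image("scene"),cv2.COLOR_RGB2BGR)[110:210,270:410];cv2.imwrite("pics/s5.png",cv2.resize(s,None,fx=5,fy=5,interpolation=cv2.INTER_CUBIC))
E
```

```text
position: [0.5186, 0.2134, 0.0555]
contact_force: [-2.4, -1.0, 10.2]
grip_width: 0.392
28.05 q [-0.7506  0.9484  0.4837  1.8742 -0.7724  0.5474  0.2556] v [ 0.009 -0.001 -0.011  0.006 -0.008 -0.008  0.01 ] tau [  0.2 -48.6   8.2  -7.3  -0.1  -0.9  -0.1] tilt [-0.0216 -0.0278] [0.5186 0.2134 0.0555]
```

View pics/s5.png

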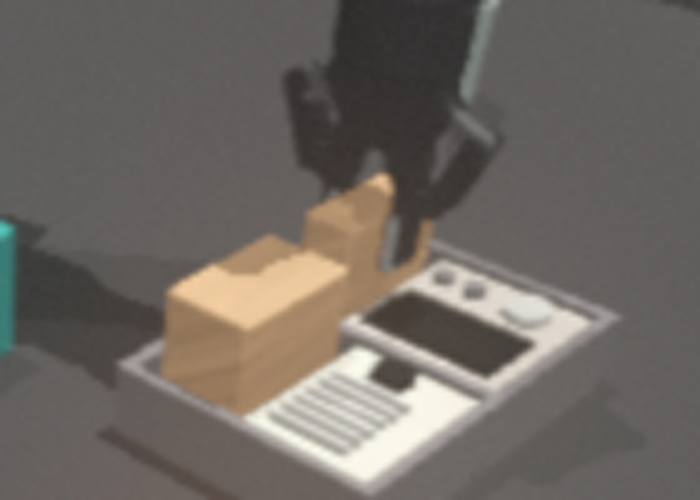

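The thin block is in the gap and resting on the floor at about 10 N. Opening slowly.

```bash

python3 -m handwheel '[[0,0,0,0,35],[0,0,0,0,37],[0,0,0,0,40],[0,0,0,0,48],[0,0,0,0,58]]' 20| egrep 'pos|force|grip'
python3 -m handwheel '[[0,0,0,0,62],[0,0,-8,0,62],[0,0,-20,0,62],[0,0,-35,0,62],[0,0,-35,0,62]]' | egrep 'pos|force|grip'
python3 -m handwheel '[[0,0,-30,0,62],[0,20,-30,0,62],[0,40,-20,0,62],[0,40,0,0,62],[0,20,0,0,62]]' | egrep 'pos|force|grip'
python3 - <<'E'
from cell import *
from h import *
s=cv2.cvtColor(get_image("scene"),cv2.COLOR_RGB2BGR);cv2.imwrite("pics/s6f.png",s);s=s[110:210,270:410];cv2.imwrite("pics/s6.png",cv2.resize(s,None,fx=5,fy=5,interpolation=cv2.INTER_CUBIC))
t=cv2.cvtColor(get_image("top"),cv2.COLOR_RGB2BGR);cv2.imwrite("pics/t6f.png",t)
cv2.imwrite("pics/t6.png",cv2.resize(t[60:190,110:250],None,fx=4,fy=4,interpolation=cv2.INTER_CUBIC))
E
```

```text
position: [0.5196, 0.2134, 0.0554]
contact_force: [-0.1, 0.1, -0.5]
grip_width: 0.676
position: [0.5185, 0.2152, 0.153]
contact_force: [1.5, 0.8, -0.5]
grip_width: 0.726
position: [0.6426, 0.219, 0.2423]
contact_force: [-0.7, -0.3, -0.1]
grip_width: 0.73
```

View pics/s6.png

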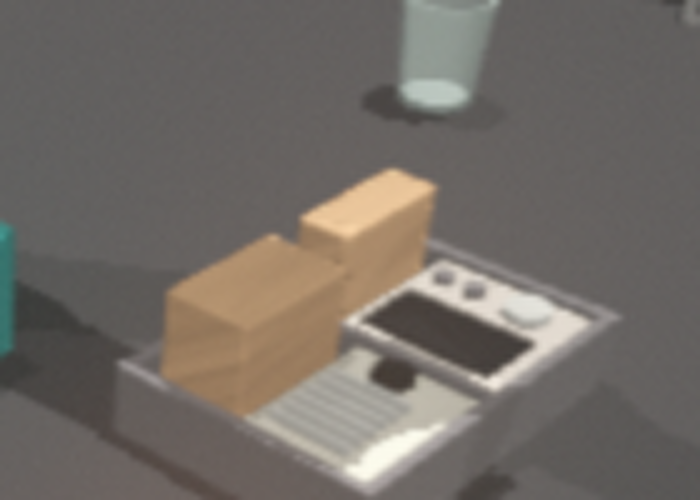

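View pics/t6f.png

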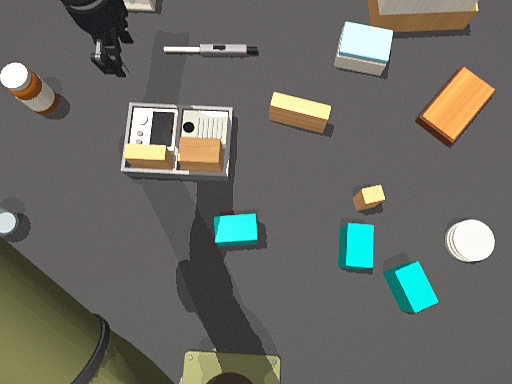

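Both blocks stand in the tray, and everything else in view is where it was. One numeric check of the block tops at z = 0.093 m and of whether the units moved.

```bash
python3 - <<'E'
from cell import *
from h import *
c=calibration("top");im=cv2.imread("pics/t6f.png");hsv=cv2.cvtColor(im,cv2.COLOR_BGR2HSV)
for lo,hi in((215,256),(160,215)):
    m=((hsv[...,0]>8)&(hsv[...,0]<32)&(hsv[...,1]>60)&(hsv[...,2]>=lo)&(hsv[...,2]<hi)).astype(np.uint8);m[:, :120]=0;m[:,232:]=0;m[:135]=0;m[182:]=0
    cs,_=cv2.findContours(m,cv2.RETR_EXTERNAL,cv2.CHAIN_APPROX_NONE)
    for k in cs:
        if cv2.contourArea(k)<150: continue
        r=cv2.minAreaRect((ray(c,k[:,0],0.093)[:,:2]*1000).astype(np.float32));print(lo,np.round(r[0],1),np.round(r[1],1),round(r[2],1))
a=cv2.imread("pics/top0.png")[95:185,115:240];b=im[95:185,115:240]
g=np.hstack([cv2.resize(x,None,fx=3.1,fy=5,interpolation=cv2.INTER_CUBIC) for x in(a,b)]);cv2.imwrite("pics/cmp.png",g)
E
```

```text
215 [517.4 211.8] [34.5 88.8] 0.2
215 [528.7  94.9] [53.9 87.5] 0.4
```

View pics/cmp.png

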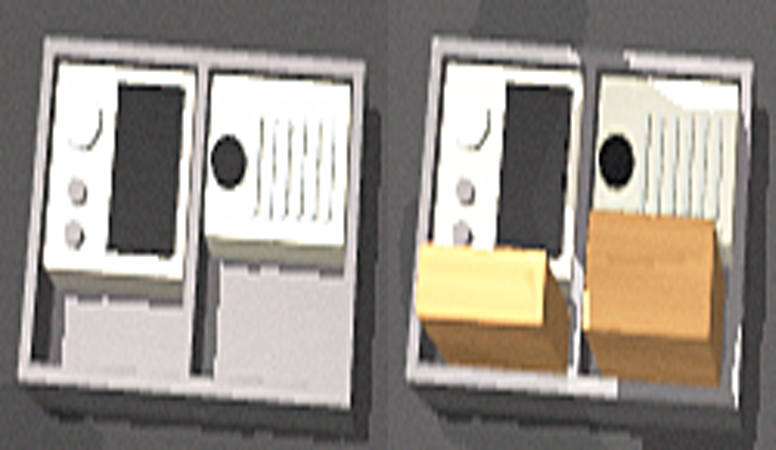

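```bash
python3 - <<'E'
from cell import *
s=state();print(s["clock"],s["contact_force"].round(1),abs(s["joint_velocities"]).max().round(3));print(hand_in())
E
```

```text
29.7 [ 0.4 -0.5  0.7] 0.102
the job is handed in; nothing more can be done
None
```

Both blocks are in the tray: the thick one in the wide gap and the thin one in the narrow gap. I lowered each until it touched the tray floor, released it, backed the arm clear and handed in at 29.7 s.

**Last checks:**
- In the final top view, the block tops are square to the tray within 0.4°. They are centred at (0.529, 0.095) for the thick block and (0.517, 0.212) for the thin one, in metres.
- Their outlines, taken at the height of fully seated blocks, measure 54 × 88 mm and 34.5 × 89 mm.
- Before-and-after crops show no visible movement of either unit. The last force reading was about zero.

**What did not go cleanly:**
- **Tool tilt:** while I carried the thin block, the tool drifted to about 8° off vertical. I removed most of that by pressing the pose against the joint 6 limit.
- **Joint 5 reading:** during that correction, joint 5 briefly read -1.0008 rad against its -1 limit. That could count as passing its range.
- **Thin block's last few millimetres:** it touched down with a lean of about 2.5–3°. Pressing at up to about 19 N did not fully level it, so one edge settled the last 3 mm or so as the jaws opened.

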